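# Balance a loaded order tray on its sliding grip and carry it level to the scale

## Robot

A 6-joint arm with a two-finger parallel gripper is mounted at the origin on a cart in front of the work surface, level with it; the furniture and walls round the work are solid. World frame = base frame: x ahead of the robot, y to its left, z up, the work surface at z = 0. Lengths are in m, angles in rad, forces in N, time in s.
With the tool pointing down it reaches from about 0.225 to 0.875 m from the base axis. Payload 3.4 kg.
Tool frame: the origin (TCP) lies at the very end of the fingers, on their centre line; the grasp point (between the pads) lies 19 mm behind it (manip.tcp_to_grasp is the distance from the TCP to the grasp point, in m); z points along the fingers, y is the line along which they close (so a half turn about z gives the same grasp; the last joint's range is limited). The gripper opens to 85 mm and grips with 20 to 120 N. Pads are 22 mm wide; open, the fingers measure 114 mm over their backs; the gripper's body (76 mm by 85 mm) begins 54 mm behind the grasp point. The pads swing forward as they close: fully open they stand 13 mm farther back than shut.
Start: joints at [-1.419, 0.276, 1.505, -0, 1.361, -0.121], TCP at [0.155, -0.554, 0.231] pointing down, gripper open.
Joint ranges: [-2.89, 2.89], [-0.75, 2.08], [0.22, 2.7], [-1.18, 4.32], [0.11, 2.71], [-2.7, 2.7]. Speed limits (rad/s): [2.57, 2.57, 3.14, 3.14, 3.14, 3.14].

## Interface

Orientations are given as a unit quaternion [w, x, y, z].
In Python, from rig import status, get_image, job, manip gives the robot as it stands.
- The arm moves only by the tool apply_moves, never from a script. Its arguments are lists of equal length, an entry for each row: "xyz": the shift along the tool's x, y, z each as a share of 0.3 m, from -1 to 1, a list of three; "rot": the turn, a rotation vector about the tool's x, y, z each as a share of 60 degrees, from -1 to 1, a list of three; "hand": the opening, from -1 (shut) to 1 (fully open). A call has 1 to 8 rows; each row shifts and turns the commanded pose from where the row before left it, along the tool's axes as they then stand; what a row does not reach is not made up. A row lasts 1/8 s, in which the tool goes at most 62.5 mm and 10.7 degrees, less where a joint would pass 70% of its speed; a pose out of reach is approached as far as the arm can. A call with a number of a shift or a turn outside -1 to 1 is refused whole. A call with a gripper value outside its range is refused whole. The fingers move at their own pace and stop on an object; "force" is the grip in N (left out, the last holds). Time passes only in rows, so rows that do not move let the fingers close. It gives the time, the measured TCP pose, the force, the opening and the grip force at its end, in the units of the state.
- status.get_state(): the state, without advancing time (a new reading comes with each control period).
- get_image(name): name is "side" or "top"; returns a dict with "pixels" (480x640x3 uint8, red, green, blue), "fovy" (degrees; the focal length in pixels is half the picture's height over the tangent of half this angle, whatever the lens; pixels are square), "cx", "cy" (the principal point, pixels), "origin" and "orientation" of the camera in the world. Camera axes: x right, y down, z forward; pixel columns grow to the right and rows downward; lengths in m; the calibration is good to about 2 mm. A picture is of the moment at which its call begins. There is no depth.
- job.sign_off(): hands the job in; it is judged then, once.
The state is a dict: "clock": time; "qpos": joint angles; "qd": joint speeds; "effort": joint torques, N m; "position": TCP position; "ee_rot": TCP orientation; "contact_force": force on the tool from outside, world axes, zero at the start; "moment": the same for the moment, N m; "width": finger opening in m; "gripper_force": force on a finger pad.
Only numpy, scipy, OpenCV 4.12 (cv2) and the standard library are available. Lean on these libraries where they do the work, as an engineer would, in place of code of your own. Each camera call takes 0.05 s, during which the arm holds its last target. There are 200 camera calls.

## Task

Carry the loaded order tray by its black grip over to the bench scale and set it down gently, squarely on the scale's plate with nothing overhanging, the cartons still in it. The cartons differ in weight and the tray hangs freely from the grip, so first slide the grip along the carry bar to the point of balance, trying it with small lifts of a centimetre or so: the tray must hang level when it is lifted and never tip on the way. Leave the things standing around where they are.

Things in the scene. Friction and masses are not known exactly. Their poses are not given: they have to be found in the camera images.
- tray: Open grey order tray, 288 long (y) x 132 wide (x) mm, walls 49 high, four rubber feet. Origin: middle of its underside; z up. End uprights hold a 10 mm square steel carry bar along y above the middle, axis 112 mm over the origin. Loaded 0.4 to 1 kg; the centre of mass is 35 to 45 mm above the origin and, unseen, up to 45 mm off the middle along y.
- runner (a joint): Where the runner with the grip sits on the bar: distance in m from the tray's middle towards tray +y, -0.075 to 0.075. It stays where left; about 1.5 N slides it, and the resting tray stays put if it is moved slowly along the bar.
- grip_point (a point): Middle of the black grip: upright plate 12 mm thick (tray x), 42 wide (tray y), 44 high, 167 mm above the tray's underside. Pinch it from above across its thickness. It is hinged at its foot, 35 mm below this point (132 above the underside), about an axis along tray x, 0.6 rad each way, so the tray swings freely lengthwise; a weak spring holds it upright when free.
- plate (a point): Centre of the top of the bench scale's flat steel plate, 55 mm above the bench; the plate is 320 long (y) x 160 wide (x) mm, 8 thick, on a grey base with a small blank display. The scale is fixed. The tray goes with its length along the plate's, either way round.
- carton_1: Brown carton 93 x 123 x 64 mm in an end cell of the tray (-y end), its 123 mm side across the tray; origin at the centre of its underside, 9 mm above the tray's underside. Unknown weight.
- carton_2: Second carton that looks the same, in the cell at the other (+y) end of the tray. Unknown weight.
- tape_measure: Yellow tape measure standing between tray and scale, 64 mm high, about 66 x 35 mm; leave it alone. Origin at the centre of its underside.
- stapler: Red stapler, 142 long, 54 high, towards the back; leave it alone. Origin at the centre of its underside.
- cutter: Green snap-off cutter, 160 long, 14 high, lying flat beyond the tape measure; leave it alone. Origin at the centre of its underside.

How it is judged:
By the outcome, as a careful person would: the job done as asked, in the order asked, and still so for the second after the job is handed in, with the robot touching nothing.
It also fails if it takes over 67 s, if anything falls off the work surface, if the arm or the gripper's body presses on something with over 40 N, if the wrist force passes 120 N, or if a joint passes its speed limit or range.

## Working session

There is one attempt and no reset: what is moved stays moved. The work goes in short steps, Python scripts to look and compute and a tool call to move; the robot and the scene stay as the last step left them, time stands still between calls to the robot, and variables do not carry over. Pictures are saved under pics/ and viewed, at most 11 in all, crops included, and the job is handed in when it is done.

Besides the shell and the picture viewer there is one more tool, called after "Request:" in YAML: its name, and indented under it one key for each argument. apply_moves: Moves the arm, as the interface text tells. Its arguments: {"type":"object","properties":{"xyz":{"type":"array","items":{"type":"array","items":{"type":"number","minimum":-1,"maximum":1}}},"rot":{"type":"array","items":{"type":"array","items":{"type":"number","minimum":-1,"maximum":1}}},"hand":{"type":"array","items":{"type":"number"}},"force":{"type":"number"}},"required":["xyz","rot","hand"]}

```bash
mkdir -p pics; ls; python3 - <<'E'
from rig import status, get_image, job, manip
import cv2
for n in ("top","side"):
    d=get_image(n); cv2.imwrite(f"pics/{n}0.png",d["pixels"][:,:,::-1]); print(n,{k:v for k,v in d.items() if k!="pixels"})
s=status.get_state(); print(s, manip.tcp_to_grasp)
E
```

```text
pics
top {'fovy': 45.29444804457887, 'cx': 330.04870872318986, 'cy': 249.72101332983948, 'origin': array([ 0.52263789, -0.01077202,  1.38735555]), 'orientation': array([-0.01519834,  0.70957868, -0.70438477,  0.0104499 ])}
side {'fovy': 57.386724094561046, 'cx': 320.7810916691227, 'cy': 235.14286510892057, 'origin': array([ 0.37976788, -0.76637689,  0.65586961]), 'orientation': array([-0.4625539 ,  0.87871759, -0.09795258,  0.06560933])}
{'clock': 0.1, 'qpos': array([-1.41900730e+00,  2.76534471e-01,  1.50598648e+00, -3.96314944e-05,
        1.36072485e+00, -1.21026107e-01]), 'qd': array([-0.00091007, -0.0034464 , -0.00339095, -0.00033248,  0.00089464,
       -0.00065253]), 'effort': array([ 2.52086938e-03, -4.17699623e+01, -2.46405333e+01, -1.72854775e-04,
        5.84670313e-03,  2.77819964e-06]), 'position': array([ 0.15482501, -0.55327514,  0.23053267]), 'ee_rot': array([-8.26176841e-04,  9.90710002e-01,  1.35988999e-01, -3.20877957e-05]), 'contact_force': array([ 0.36429474, -0.2224229 ,  0.73334384]), 'moment': array([-0.01365085,  0.03604741, -0.04585313]), 'gripper_force': 0.0, 'width': 0.08563676343919639} 0.0187
```

View pics/top0.png

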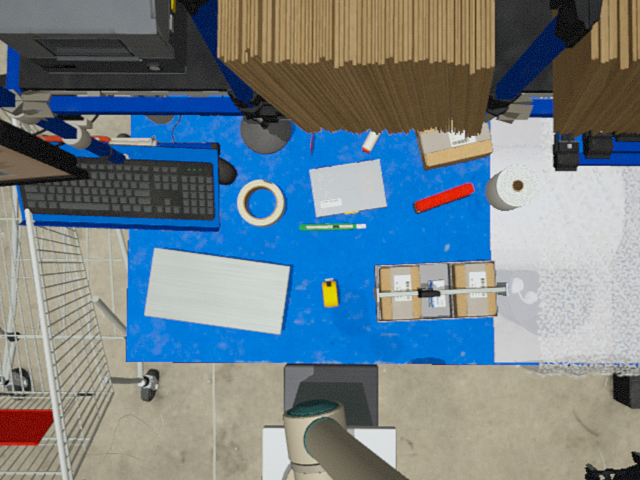

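View pics/side0.png

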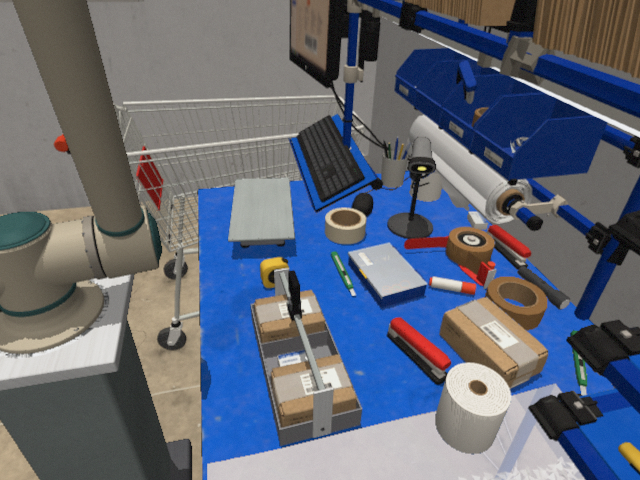

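The top view shows the tray at about (436,291), with the grip at about (431,293). The plate's corners are near (152,249), (291,264), (281,333) and (146,316), and the tape measure is at (330,292). The side view agrees. I'll enlarge both areas.

```bash
python3 - <<'E'
import cv2,numpy as np
a=cv2.imread("pics/top0.png")
c1=cv2.resize(a[250:335,365:525],None,fx=5,fy=5,interpolation=cv2.INTER_CUBIC)
cv2.imwrite("pics/c1.png",c1[:, :800])
c2=cv2.resize(a[240:340,140:300],None,fx=5,fy=5,interpolation=cv2.INTER_CUBIC)
cv2.imwrite("pics/c2.png",c2)
E
```

```text
(no output)
```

View pics/c1.png

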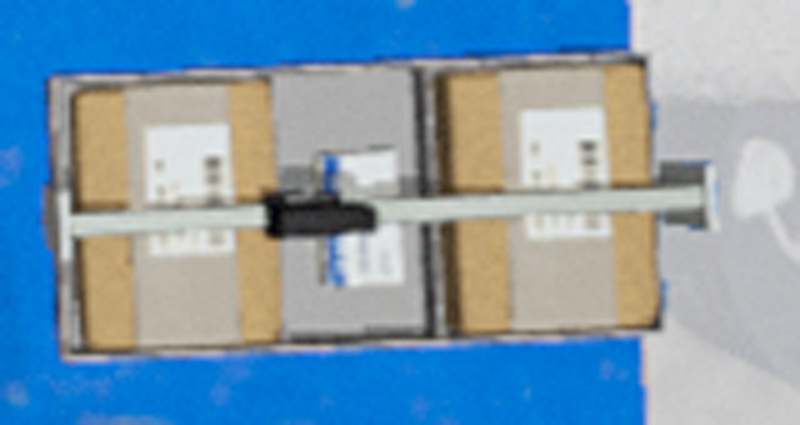

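View pics/c2.png

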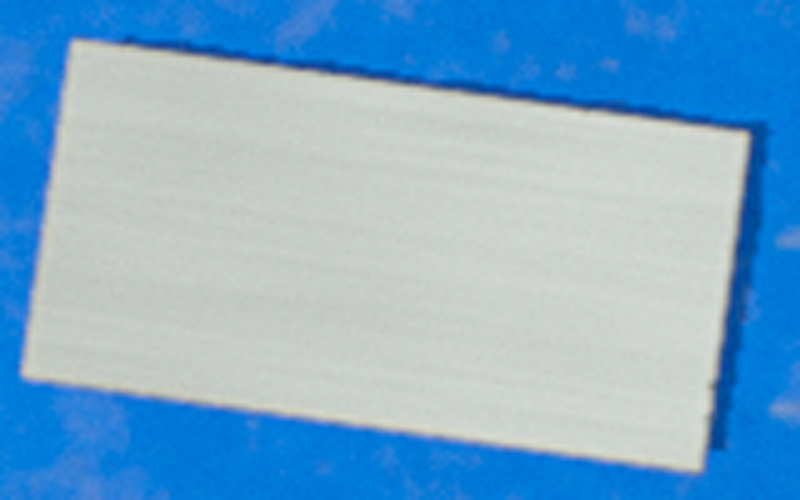

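```bash
cat > h.py <<'E'
import numpy as np
from scipy.spatial.transform import Rotation as R
def cam(d): 
    q=np.array(d["orientation"]); f=240/np.tan(np.radians(d["fovy"])/2)
    return np.array(d["origin"]),R.from_quat(q[[1,2,3,0]]).as_matrix(),f,d["cx"],d["cy"]
def unproj(d,uv,z):
    o,M,f,cx,cy=cam(d); uv=np.atleast_2d(uv).astype(float)
    r=np.c_[(uv[:,0]-cx)/f,(uv[:,1]-cy)/f,np.ones(len(uv))]@M.T
    return o+r*((z-o[2])/r[:,2])[:,None]
def proj(d,P):
    o,M,f,cx,cy=cam(d); p=(np.atleast_2d(P)-o)@M
    return p[:,:2]/p[:,2:]*f+[cx,cy]
TOP={'fovy':45.29444804457887,'cx':330.04870872318986,'cy':249.72101332983948,'origin':[0.52263789,-0.01077202,1.38735555],'orientation':[-0.01519834,0.70957868,-0.70438477,0.0104499]}
SIDE={'fovy':57.386724094561046,'cx':320.7810916691227,'cy':235.14286510892057,'origin':[0.37976788,-0.76637689,0.65586961],'orientation':[-0.4625539,0.87871759,-0.09795258,0.06560933]}
E
python3 - <<'E'
from h import *
np.set_printoptions(precision=4,suppress=True)
def rep(n,c,off,z):
    P=unproj(TOP,np.array(c)/5-.4+off,z)[:,:2]
    L=(P[0]+P[3]-P[1]-P[2])/2; print(n,"ctr",P.mean(0),"len",np.linalg.norm(L),"wid",np.linalg.norm(P[0]+P[1]-P[2]-P[3])/2,"yaw",np.degrees(np.arctan2(-L[0],L[1])))
rep("tray",[(50,77),(648,55),(660,328),(63,357)],[365,250],.049)
rep("plate",[(72,40),(750,130),(703,472),(22,378)],[140,240],.055)
print("bar",unproj(TOP,np.array([(70,222),(705,197)])/5-.4+[365,250],.117))
print("grip top?",unproj(TOP,np.array([(270,205),(375,205),(322,215)])/5-.4+[365,250],.18))
for z in (.132,.189): print(unproj(TOP,np.array([(268,212),(376,218)])/5-.4+[365,250],z))
print("tape",unproj(TOP,[[323,280],[338,306],[330,292]],.064))
E
python3 - <<'E'
import cv2
a=cv2.imread("pics/side0.png")
cv2.imwrite("pics/c3.png",cv2.resize(a[255:445,240:370],None,fx=3.1,fy=3.1,interpolation=cv2.INTER_CUBIC))
E
```

```text
tray ctr [ 0.4785 -0.2472] len 0.277183488934956 wid 0.1281177664240423 yaw 2.8807964429326387
plate ctr [0.4746 0.2596] len 0.31814621899564555 wid 0.15855689477658005 yaw -7.237532972371789
bar [[ 0.4719 -0.1097  0.117 ]
 [ 0.485  -0.3889  0.117 ]]
grip top? [[ 0.4822 -0.1885  0.18  ]
 [ 0.4825 -0.2324  0.18  ]
 [ 0.4781 -0.2102  0.18  ]]
[[ 0.4775 -0.1947  0.132 ]
 [ 0.4753 -0.2416  0.132 ]]
[[ 0.4795 -0.1863  0.189 ]
 [ 0.4774 -0.2311  0.189 ]]
tape [[ 0.5009  0.014   0.064 ]
 [ 0.4416 -0.0209  0.064 ]
 [ 0.4735 -0.0023  0.064 ]]
```

View pics/c3.png

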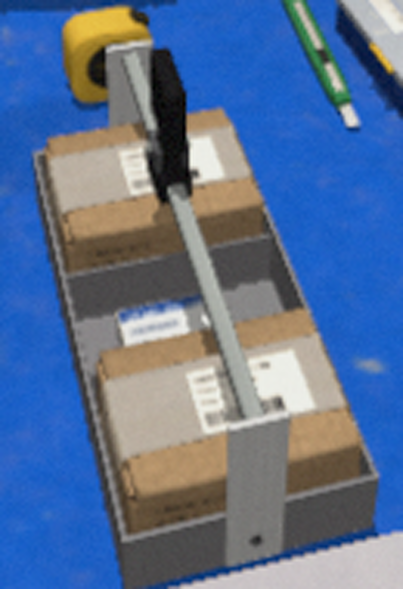

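```bash
cat >> h.py <<'E'
def toTool(dw,state):
    q=np.array(state["ee_rot"]); return R.from_quat(q[[1,2,3,0]]).as_matrix().T@np.array(dw)/0.3
E
python3 - <<'E'
from h import *
np.set_printoptions(precision=4,suppress=True)
y=np.radians(2.8); X=np.array([np.cos(y),np.sin(y)]); Y=np.array([-np.sin(y),np.cos(y)])
g=np.array([.4766,-.210])
for z in (.189,.145):
  for a in(-1,1):
    for b in (-1,1):
      P=np.r_[g+a*.006*X+b*.021*Y,z]; print(z,a,b,(proj(SIDE,P)-[240,255])*3.1, (proj(TOP,P)-[365,250]+.4)*5)
c=np.array([.4785,-.249])
print("barends top",[(proj(SIDE,np.r_[c+b*.144*Y,.117])-[240,255])*3.1 for b in(-1,1)])
print("rim",[(proj(SIDE,np.r_[c+b*.144*Y+a*.066*X,.049])-[240,255])*3.1 for b in(-1,1) for a in (-1,1)])
E
```

```text
0.189 -1 -1 [[160.8159  90.48  ]] [[376.3481 231.9397]]
0.189 -1 1 [[143.2992  41.6998]] [[275.2021 236.1061]]
0.189 1 -1 [[183.1387  86.6894]] [[374.9508 203.0081]]
0.189 1 1 [[164.6995  38.2695]] [[273.8421 207.178 ]]
0.145 -1 -1 [[161.8297 152.5558]] [[357.5205 227.4336]]
0.145 -1 1 [[144.8347 102.6717]] [[259.9691 231.4528]]
0.145 1 -1 [[183.3984 148.6454]] [[356.1795 199.5306]]
0.145 1 1 [[165.541   99.1195]] [[258.6628 203.5532]]
barends top [array([[255.9641, 431.9663]]), array([[125.7313,  48.8758]])]
rim [array([[119.0592, 552.3175]]), array([[379.0026, 486.5308]]), array([[ 27.7386, 147.6417]]), array([[225.7389, 112.7866]])]
```

Request:
apply_moves:
  xyz:
    - [0, 0, 0]
    - [0, 0, 0]
    - [0, 0, 0]
    - [0, 0, 0]
    - [0, 0, 0]
    - [0, 0, 0]
    - [0, 0, 0]
    - [0, 0, 0]
  rot:
    - [0, 0, -0.161]
    - [0, 0, -0.161]
    - [0, 0, -0.161]
    - [0, 0, -0.161]
    - [0, 0, -0.161]
    - [0, 0, -0.161]
    - [0, 0, -0.161]
    - [0, 0, -0.161]
  hand: [1, 1, 1, 1, 1, 1, 1, 1]

```text
clock: 1.1
position: [0.1548, -0.5534, 0.2308]
ee_rot: [-0.0, 0.687, 0.727, 0.0]
contact_force: [-0.2, -0.1, 0.5]
width: 0.0856
gripper_force: 0.0
```

The side-view projection agrees with the top-view fix to within about 3 mm. I'll take the grip as (0.478, -0.212) and go over it.

Request:
apply_moves:
  xyz:
    - [0.04, 0.04, 0]
    - [0.08, 0.085, 0]
    - [0.09, 0.095, 0]
    - [0.09, 0.095, 0]
    - [0.09, 0.095, 0]
    - [0.09, 0.095, 0]
    - [0.09, 0.095, 0]
    - [0.09, 0.095, 0]
  rot:
    - [0, 0, 0]
    - [0, 0, 0]
    - [0, 0, 0]
    - [0, 0, 0]
    - [0, 0, 0]
    - [0, 0, 0]
    - [0, 0, 0]
    - [0, 0, 0]
  hand: [1, 1, 1, 1, 1, 1, 1, 1]

```text
clock: 2.1
position: [0.354, -0.3431, 0.2312]
ee_rot: [-0.0, 0.69, 0.724, 0.0]
contact_force: [0.4, 0.1, -0.7]
width: 0.0854
gripper_force: 0.0
```

Request:
apply_moves:
  xyz:
    - [0.09, 0.095, 0]
    - [0.09, 0.095, 0]
    - [0.09, 0.095, 0]
    - [0.09, 0.095, 0]
    - [0.056, 0.064, 0]
    - [0, 0, 0]
  rot:
    - [0, 0, 0]
    - [0, 0, 0]
    - [0, 0, 0]
    - [0, 0, 0]
    - [0, 0, 0]
    - [0, 0, 0]
  hand: [1, 1, 1, 1, 1, 1]

```text
clock: 2.85
position: [0.4803, -0.2118, 0.231]
ee_rot: [-0.0, 0.689, 0.725, 0.0]
contact_force: [0.3, 0.0, -0.9]
width: 0.0854
gripper_force: 0.0
```

```bash
python3 - <<'E'
from h import *
from rig import *
import cv2
s=status.get_state(); print(s["position"],s["ee_rot"],s["contact_force"],s["qpos"])
a=get_image("top")["pixels"][:,:,::-1];b=get_image("side")["pixels"][:,:,::-1]
c=cv2.resize(b[200:450,220:390],None,fx=2.4,fy=2.4,interpolation=cv2.INTER_CUBIC)
d=cv2.resize(a[230:350,370:510],None,fx=2.5,fy=2.5,interpolation=cv2.INTER_CUBIC)
o=np.zeros((600,760,3),np.uint8);o[:c.shape[0],:c.shape[1]]=c;o[:d.shape[0],c.shape[1]:c.shape[1]+d.shape[1]]=d
cv2.imwrite("pics/p4.png",o)
E
```

```text
[ 0.4803131  -0.21179075  0.23103526] [-4.47392929e-04  6.88567550e-01  7.25172051e-01  1.59787045e-04] [ 0.25774252  0.04269168 -0.91580381] [-5.48242300e-01  2.01018448e-01  1.60856125e+00  5.14609548e-04
  1.33282086e+00 -6.00136184e-01]
```

View pics/p4.png

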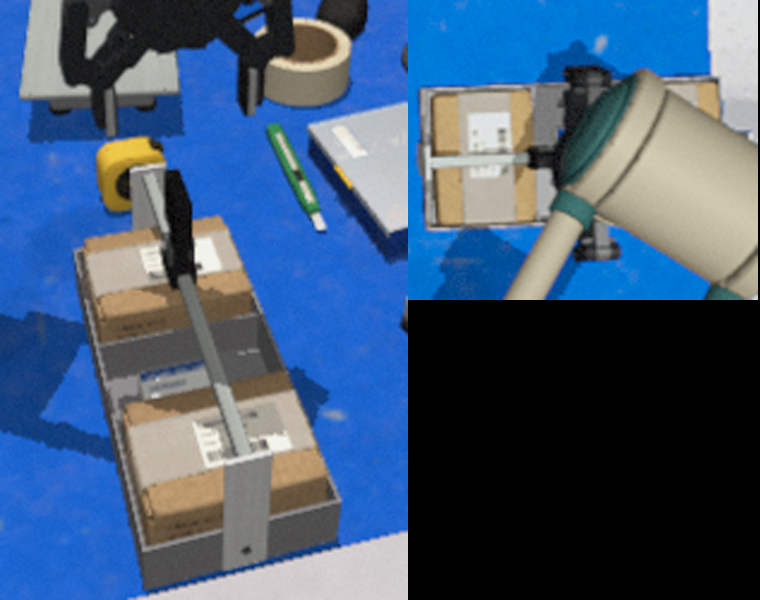

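The fingertips (crop pixels about (110,132) and (250,110)) straddle the grip top at about (178,172). I'll descend and close gently.

Request:
apply_moves:
  xyz:
    - [0, -0.007, 0.04]
    - [0, 0, 0.06]
    - [0, 0, 0.06]
    - [0, 0, 0.06]
    - [0, 0, 0.04]
    - [0, 0, 0.016]
    - [0, 0, 0]
  rot:
    - [0, 0, 0]
    - [0, 0, 0]
    - [0, 0, 0]
    - [0, 0, 0]
    - [0, 0, 0]
    - [0, 0, 0]
    - [0, 0, 0]
  hand: [1, 1, 1, 1, 1, 1, 1]
  force: 60

```text
clock: 3.82
position: [0.4775, -0.2144, 0.1484]
ee_rot: [-0.0, 0.689, 0.725, -0.0]
contact_force: [0.9, -0.0, 0.6]
width: 0.0854
gripper_force: 0.0
```

Request:
apply_moves:
  xyz:
    - [0, 0, 0]
    - [0, 0, 0]
    - [0, 0, 0]
    - [0, 0, 0]
    - [0, 0, 0]
    - [0, 0, 0]
  rot:
    - [0, 0, 0]
    - [0, 0, 0]
    - [0, 0, 0]
    - [0, 0, 0]
    - [0, 0, 0]
    - [0, 0, 0]
  hand: [-0.5, -0.55, -0.6, -0.8, -1, -1]

```text
clock: 4.58
position: [0.4783, -0.2142, 0.1488]
ee_rot: [0.001, 0.689, 0.725, 0.0]
contact_force: [2.3, 0.8, 1.6]
width: 0.0116
gripper_force: 58.9
```

Request:
apply_moves:
  xyz:
    - [0, 0, -0.005]
    - [0, 0, -0.005]
    - [0, 0, -0.005]
    - [0, 0, -0.005]
    - [0, 0, -0.005]
    - [0, 0, -0.005]
    - [0, 0, 0]
    - [0, 0, 0]
  rot:
    - [0, 0, 0]
    - [0, 0, 0]
    - [0, 0, 0]
    - [0, 0, 0]
    - [0, 0, 0]
    - [0, 0, 0]
    - [0, 0, 0]
    - [0, 0, 0]
  hand: [-1, -1, -1, -1, -1, -1, -1, -1]

```text
clock: 5.58
position: [0.4777, -0.214, 0.1575]
ee_rot: [-0.0, 0.689, 0.725, 0.0]
contact_force: [-0.2, 0.4, -5.2]
width: 0.0115
gripper_force: 58.4
```

```bash
cat >> h.py <<'E'
def snap(fn,box=(140,300,480,390),scale=4):
    import cv2; from rig import get_image,status
    b=get_image("side")["pixels"][:,:,::-1].copy(); cv2.imwrite("pics/%s_full.png"%fn,b)
    s=status.get_state(); print(s["clock"],s["position"],s["contact_force"],s["moment"],s["width"])
    return b
def flow(a,b):
    """median vertical/horizontal motion of points on the tray's near end and far end between two side pictures"""
    import cv2
    A,B=[cv2.cvtColor(cv2.imread("pics/%s_full.png"%n),cv2.COLOR_BGR2GRAY) for n in (a,b)]
    for n,(x0,y0,x1,y1) in dict(near=(275,365,355,435),far=(255,295,320,330),mid=(265,330,325,370)).items():
        m=np.zeros_like(A); m[y0:y1,x0:x1]=255
        p=cv2.goodFeaturesToTrack(A,60,.02,4,mask=m)
        q,st,e=cv2.calcOpticalFlowPyrLK(A,B,p,None,winSize=(15,15))
        k=st.ravel()==1; d=(q-p)[k].reshape(-1,2); print(n,k.sum(),np.median(d,0).round(2))
E
python3 - <<'E'
from h import *
import shutil
snap("l1")
flow("../pics/../pics/l1","l1") if 0 else None
shutil.copy("pics/side0.png","pics/b0_full.png"); flow("b0","l1")
E
```

```text
5.625 [ 0.47765061 -0.2139855   0.15749321] [-0.05600137  0.5539569  -4.40464639] [0.02003872 0.01711668 0.00610915] 0.01100387235336666
near 51 [-1.08 -1.92]
far 27 [-0.81 -5.04]
mid 32 [-0.92 -3.44]
```

Request:
apply_moves:
  xyz:
    - [0, 0, 0.007]
    - [0, 0, 0.008]
    - [0, 0, 0.008]
    - [0, 0, 0.007]
    - [0, 0, 0]
    - [-0.005, 0, 0]
    - [-0.01, 0, 0]
    - [-0.01, 0, 0]
  rot:
    - [0, 0, 0]
    - [0, 0, 0]
    - [0, 0, 0]
    - [0, 0, 0]
    - [0, 0, 0]
    - [0, 0, 0]
    - [0, 0, 0]
    - [0, 0, 0]
  hand: [-1, -1, -1, -1, -1, -1, -1, -1]

```text
clock: 6.62
position: [0.4781, -0.222, 0.1488]
ee_rot: [0.0, 0.689, 0.725, -0.0]
contact_force: [-1.9, 1.3, 1.2]
width: 0.0114
gripper_force: 59.1
```

Request:
apply_moves:
  xyz:
    - [-0.01, 0, 0]
    - [-0.01, 0, 0]
    - [-0.01, 0, 0]
    - [-0.01, 0, 0]
    - [-0.01, 0, 0]
    - [-0.01, 0, 0]
    - [-0.005, 0, 0]
    - [0, 0, 0]
  rot:
    - [0, 0, 0]
    - [0, 0, 0]
    - [0, 0, 0]
    - [0, 0, 0]
    - [0, 0, 0]
    - [0, 0, 0]
    - [0, 0, 0]
    - [0, 0, 0]
  hand: [-1, -1, -1, -1, -1, -1, -1, -1]

```text
clock: 7.62
position: [0.4792, -0.2416, 0.1487]
ee_rot: [0.0, 0.689, 0.725, -0.0]
contact_force: [-2.0, -0.2, 4.6]
width: 0.0113
gripper_force: 59.7
```

```bash
python3 - <<'E'
from h import *
snap("r2"); flow("b0","r2")
for P in ([.48,-.34,.07],[.476,-.19,.07],[.478,-.27,.03]):
  print(proj(SIDE,P), proj(SIDE,np.array(P)+[0,0,.01])-proj(SIDE,P), proj(SIDE,np.array(P)+[0,.01,0])-proj(SIDE,P))
E
```

```text
7.675 [ 0.47915308 -0.24158385  0.14870243] [-1.87081599 -0.45014237  5.04847285] [0.06901905 0.36994944 0.0904839 ] 0.01170568533358178
near 51 [-1.85 -3.67]
far 27 [1.25 3.57]
mid 32 [-1.45 -3.24]
[[310.45349963 385.26372141]] [[ 0.07294388 -4.04365612]] [[-1.34071983 -5.18002659]]
[[290.98665373 318.6081462 ]] [[-0.07403831 -3.91161439]] [[-0.95548203 -3.77519708]]
[[300.55041332 366.92828242]] [[-0.00751408 -3.76549925]] [[-1.10424547 -4.47128644]]
```

```bash
python3 - <<'E'
import cv2,numpy as np
f=lambda n:cv2.resize(cv2.imread(f"pics/{n}_full.png")[200:450,235:370],None,fx=2.4,fy=2.4,interpolation=cv2.INTER_CUBIC)[:600]
cv2.imwrite("pics/p5.png",np.hstack([f("l1"),f("r2")]))
E
```

```text
(no output)
```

View pics/p5.png

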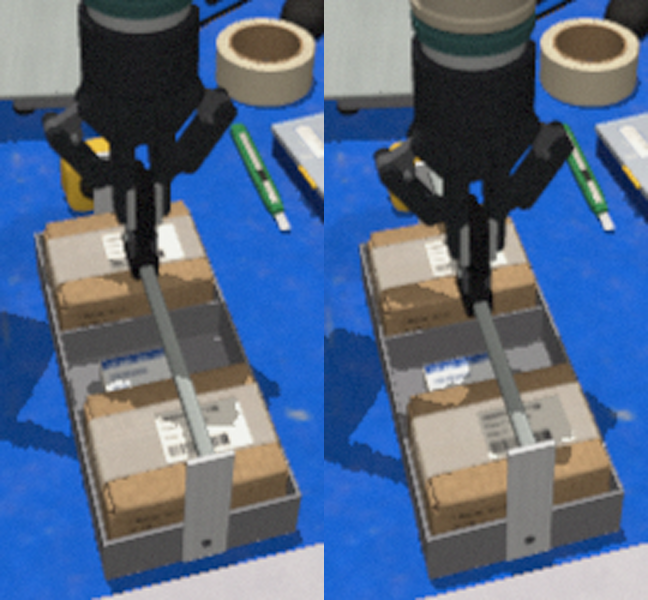

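The side views show the tray lying flat, moved about 7 mm in +y by the first tilting lift. The runner is now about at the middle, so I'll try a lift here.

Request:
apply_moves:
  xyz:
    - [0, 0, -0.004]
    - [0, 0, -0.004]
    - [0, 0, -0.005]
    - [0, 0, -0.005]
    - [0, 0, -0.005]
    - [0, 0, -0.005]
    - [0, 0, 0]
    - [0, 0, 0]
  rot:
    - [0, 0, 0]
    - [0, 0, 0]
    - [0, 0, 0]
    - [0, 0, 0]
    - [0, 0, 0]
    - [0, 0, 0]
    - [0, 0, 0]
    - [0, 0, 0]
  hand: [-1, -1, -1, -1, -1, -1, -1, -1]

```text
clock: 8.68
position: [0.4791, -0.2411, 0.1569]
ee_rot: [0.0, 0.689, 0.725, -0.0]
contact_force: [-0.5, -0.9, -5.7]
width: 0.0115
gripper_force: 58.3
```

```bash
python3 - <<'E'
from h import *
snap("l3"); flow("r2","l3"); flow("b0","l3")
E
```

```text
8.725 [ 0.47900371 -0.2411141   0.15689803] [ 0.6387947  -0.02854421 -5.15515398] [-0.05575166 -0.03848847 -0.07567192] 0.011654843610805496
near 60 [-0.17 -3.12]
far 31 [-0.23 -3.94]
mid 33 [-0.27 -3.7 ]
near 51 [-2.   -7.06]
far 27 [ 1.31 -0.31]
mid 32 [-1.69 -7.02]
```

Nearly balanced: the -y end hangs about 1° low. I'll lower, slide the runner about 2 mm more towards -y, and try again.

Request:
apply_moves:
  xyz:
    - [0, 0, 0.006]
    - [0, 0, 0.007]
    - [0, 0, 0.007]
    - [0, 0, 0.007]
    - [0, 0, 0]
    - [-0.003, 0, 0]
    - [-0.004, 0, 0]
    - [0, 0, 0]
  rot:
    - [0, 0, 0]
    - [0, 0, 0]
    - [0, 0, 0]
    - [0, 0, 0]
    - [0, 0, 0]
    - [0, 0, 0]
    - [0, 0, 0]
    - [0, 0, 0]
  hand: [-1, -1, -1, -1, -1, -1, -1, -1]

```text
clock: 9.72
position: [0.4792, -0.2433, 0.1488]
ee_rot: [0.0, 0.689, 0.725, -0.0]
contact_force: [0.8, 1.4, -4.5]
width: 0.0114
gripper_force: 58.5
```

```bash
python3 - <<'E'
from h import *
snap("r4"); flow("r2","r4")
E
```

```text
9.775 [ 0.4791607  -0.2433173   0.14882271] [ 0.06971376  0.63187549 -2.99808017] [0.12468119 0.02947137 0.01657973] 0.01124744104083372
near 60 [0.22 0.91]
far 31 [0.18 0.6 ]
mid 33 [0.12 0.77]
```

Request:
apply_moves:
  xyz:
    - [0, 0, -0.004]
    - [0, 0, -0.005]
    - [0, 0, -0.005]
    - [0, 0, -0.005]
    - [0, 0, -0.005]
    - [0, 0, -0.005]
    - [0, 0, 0]
    - [0, 0, 0]
  rot:
    - [0, 0, 0]
    - [0, 0, 0]
    - [0, 0, 0]
    - [0, 0, 0]
    - [0, 0, 0]
    - [0, 0, 0]
    - [0, 0, 0]
    - [0, 0, 0]
  hand: [-1, -1, -1, -1, -1, -1, -1, -1]

```text
clock: 10.78
position: [0.4791, -0.2432, 0.1575]
ee_rot: [-0.0, 0.689, 0.725, -0.0]
contact_force: [-0.3, -0.0, -5.8]
width: 0.0113
gripper_force: 58.3
```

```bash
python3 - <<'E'
from h import *
snap("l5"); flow("r4","l5"); snap("l5b"); flow("r4","l5b")
E
```

```text
10.825 [ 0.47911531 -0.24318753  0.1574566 ] [ 0.07613909 -0.21872016 -5.69013224] [-0.05153017  0.01314283 -0.0109178 ] 0.011580930321452888
near 60 [ 0.   -3.29]
far 25 [-0.16 -4.  ]
mid 33 [-0.11 -3.71]
10.875 [ 0.47914619 -0.24317581  0.1574507 ] [-0.24140283  0.09323598 -6.60311792] [-0.02930757  0.06226168  0.00418784] 0.011452851681356215
near 60 [-0.03 -3.29]
far 25 [-0.16 -3.98]
mid 33 [-0.13 -3.68]
```

The tray was still partly hanging and moved with the runner. I'll lower it fully and slide again.

Request:
apply_moves:
  xyz:
    - [0, 0, 0.007]
    - [0, 0, 0.008]
    - [0, 0, 0.008]
    - [0, 0, 0.007]
    - [0, 0, 0.002]
    - [0, 0, 0.001]
    - [0, 0, 0]
  rot:
    - [0, 0, 0]
    - [0, 0, 0]
    - [0, 0, 0]
    - [0, 0, 0]
    - [0, 0, 0]
    - [0, 0, 0]
    - [0, 0, 0]
  hand: [-1, -1, -1, -1, -1, -1, -1]

```text
clock: 11.75
position: [0.4792, -0.2435, 0.1487]
ee_rot: [0.001, 0.689, 0.725, -0.0]
contact_force: [-1.6, 1.4, 4.8]
width: 0.0113
gripper_force: 60.0
```

```bash
python3 - <<'E'
from h import *
snap("r6"); flow("r2","r6"); flow("r6","l5")
E
```

```text
11.8 [ 0.47923992 -0.24344203  0.14869045] [-2.48171535  1.94359141  4.46236349] [0.26520204 0.47253846 0.01809853] 0.011380318752203909
near 60 [0.13 0.78]
far 31 [0.21 0.58]
mid 33 [0.07 0.64]
near 60 [ 0.06 -3.1 ]
far 28 [-0.12 -3.93]
mid 33 [-0.03 -3.54]
```

Request:
apply_moves:
  xyz:
    - [-0.002, 0, 0]
    - [-0.003, 0, 0]
    - [-0.003, 0, 0]
    - [-0.002, 0, 0]
    - [0, 0, 0]
  rot:
    - [0, 0, 0]
    - [0, 0, 0]
    - [0, 0, 0]
    - [0, 0, 0]
    - [0, 0, 0]
  hand: [-1, -1, -1, -1, -1]

```text
clock: 12.42
position: [0.4794, -0.2465, 0.1487]
ee_rot: [0.001, 0.689, 0.725, -0.0]
contact_force: [-2.3, 1.7, 4.7]
width: 0.0114
gripper_force: 60.0
```

```bash
python3 - <<'E'
from h import *
snap("r7"); flow("r6","r7")
E
```

```text
12.475 [ 0.47941349 -0.24655415  0.14869592] [-2.5038086   1.12701778  4.71244167] [ 0.23677867  0.46682332 -0.00747077] 0.011323820923229172
near 60 [0.02 0.02]
far 28 [0.26 0.54]
mid 33 [0.04 0.19]
```

Request:
apply_moves:
  xyz:
    - [0, 0, -0.004]
    - [0, 0, -0.006]
    - [0, 0, -0.006]
    - [0, 0, -0.006]
    - [0, 0, -0.006]
    - [0, 0, -0.005]
    - [0, 0, 0]
    - [0, 0, 0]
  rot:
    - [0, 0, 0]
    - [0, 0, 0]
    - [0, 0, 0]
    - [0, 0, 0]
    - [0, 0, 0]
    - [0, 0, 0]
    - [0, 0, 0]
    - [0, 0, 0]
  hand: [-1, -1, -1, -1, -1, -1, -1, -1]

```text
clock: 13.48
position: [0.4793, -0.2462, 0.1575]
ee_rot: [0.0, 0.689, 0.725, -0.0]
contact_force: [0.7, -0.1, -6.1]
width: 0.0113
gripper_force: 58.4
```

```bash
python3 - <<'E'
from h import *
snap("l8"); flow("r7","l8"); snap("l8b"); flow("r7","l8b")
o,M,f,cx,cy=cam(SIDE)
E
```

```text
13.525 [ 0.47926429 -0.24618203  0.1574549 ] [ 0.16553192 -0.30507207 -5.651857  ] [-0.06025846 -0.01003454 -0.04000526] 0.011191320544652076
near 60 [ 0.3  -3.75]
far 30 [-0.13 -3.26]
mid 30 [ 0.18 -3.11]
13.575 [ 0.47926384 -0.24616418  0.15745615] [-0.31259221  0.32292011 -5.94758953] [ 0.01824862  0.05309568 -0.02037604] 0.011621107101595647
near 60 [ 0.26 -3.72]
far 30 [-0.15 -3.25]
mid 30 [ 0.16 -3.06]
```

Tilt is now about -0.3°. I'll go back 0.8 mm and check once more.

Request:
apply_moves:
  xyz:
    - [0, 0, 0.007]
    - [0, 0, 0.008]
    - [0, 0, 0.008]
    - [0, 0, 0.007]
    - [0, 0, 0.003]
    - [0, 0, 0]
    - [0.0015, 0, 0]
    - [0.0015, 0, 0]
  rot:
    - [0, 0, 0]
    - [0, 0, 0]
    - [0, 0, 0]
    - [0, 0, 0]
    - [0, 0, 0]
    - [0, 0, 0]
    - [0, 0, 0]
    - [0, 0, 0]
  hand: [-1, -1, -1, -1, -1, -1, -1, -1]

```text
clock: 14.58
position: [0.4795, -0.2464, 0.1487]
ee_rot: [0.001, 0.689, 0.725, -0.001]
contact_force: [-2.3, -1.8, 4.4]
width: 0.0113
gripper_force: 59.9
```

```bash
python3 - <<'E'
from h import *
snap("r9"); flow("r7","r9")
E
```

```text
14.625 [ 0.47951761 -0.24636692  0.1487239 ] [-2.99032658 -1.25232702  5.82667854] [-0.28058446  0.55058486  0.00967871] 0.011538753758515213
near 60 [ 0.18 -0.07]
far 30 [ 0.04 -0.02]
mid 30 [ 0.08 -0.02]
```

Request:
apply_moves:
  xyz:
    - [0, 0, -0.004]
    - [0, 0, -0.006]
    - [0, 0, -0.006]
    - [0, 0, -0.006]
    - [0, 0, -0.006]
    - [0, 0, -0.005]
    - [0, 0, 0]
    - [0, 0, 0]
  rot:
    - [0, 0, 0]
    - [0, 0, 0]
    - [0, 0, 0]
    - [0, 0, 0]
    - [0, 0, 0]
    - [0, 0, 0]
    - [0, 0, 0]
    - [0, 0, 0]
  hand: [-1, -1, -1, -1, -1, -1, -1, -1]

```text
clock: 15.62
position: [0.4792, -0.2453, 0.1575]
ee_rot: [-0.0, 0.689, 0.725, -0.0]
contact_force: [0.6, -0.3, -5.1]
width: 0.0114
gripper_force: 58.4
```

```bash
python3 - <<'E'
from h import *
snap("l10"); flow("r9","l10"); snap("l10b"); flow("r9","l10b")
E
```

```text
15.675 [ 0.47922978 -0.2452729   0.15747202] [ 0.05067423  0.14436814 -5.12879644] [-0.01383715  0.05347407  0.00495645] 0.01131363827766183
near 60 [-0.   -3.84]
far 31 [-0.26 -3.59]
mid 32 [-0.09 -3.26]
15.725 [ 0.47919805 -0.24525616  0.1574284 ] [-0.77776854  0.38357555 -5.59547333] [-0.02150894 -0.005846   -0.01564459] 0.011374475310683925
near 60 [-0.03 -3.82]
far 31 [-0.27 -3.56]
mid 32 [-0.1  -3.26]
```

The tray hangs level to within about 0.2°. Next I'll raise it about 90 mm while turning to the scale's heading.

Request:
apply_moves:
  xyz:
    - [0, 0, -0.004]
    - [0, 0, -0.008]
    - [0, 0, -0.012]
    - [0, 0, -0.016]
    - [0, 0, -0.02]
    - [0, 0, -0.024]
    - [0, 0, -0.024]
    - [0, 0, -0.024]
  rot:
    - [0, 0, 0.003]
    - [0, 0, 0.006]
    - [0, 0, 0.009]
    - [0, 0, 0.012]
    - [0, 0, 0.014]
    - [0, 0, 0.014]
    - [0, 0, 0.014]
    - [0, 0, 0.014]
  hand: [-1, -1, -1, -1, -1, -1, -1, -1]

```text
clock: 16.73
position: [0.4793, -0.2453, 0.1977]
ee_rot: [0.0, 0.721, 0.693, 0.0]
contact_force: [0.7, -0.8, -6.5]
width: 0.0113
gripper_force: 58.4
```

Request:
apply_moves:
  xyz:
    - [0, 0, -0.024]
    - [0, 0, -0.024]
    - [0, 0, -0.024]
    - [0, 0, -0.024]
    - [0, 0, -0.024]
    - [0, 0, -0.02]
    - [0, 0, -0.012]
    - [0, 0, -0.006]
  rot:
    - [0, 0, 0.014]
    - [0, 0, 0.014]
    - [0, 0, 0.014]
    - [0, 0, 0.014]
    - [0, 0, 0.012]
    - [0, 0, 0.009]
    - [0, 0, 0.004]
    - [0, 0, 0.001]
  hand: [-1, -1, -1, -1, -1, -1, -1, -1]

```text
clock: 17.73
position: [0.4793, -0.2453, 0.2447]
ee_rot: [0.0, 0.75, 0.661, -0.0]
contact_force: [0.5, 0.2, -5.5]
width: 0.0114
gripper_force: 58.4
```

```bash
python3 - <<'E'
from h import *
import cv2
snap("h1")
from rig import *
s=status.get_state(); q=s["ee_rot"]; yaw=2*np.degrees(np.arctan2(q[2],q[1]));print("yaw",yaw)
dw=np.array([.4743,.2571,s["position"][2]])-s["position"]; print(toTool(dw,s))
E
```

```text
17.775 [ 0.47931668 -0.24535672  0.2447684 ] [ 0.5358139   0.35275139 -4.39315945] [ 0.01056396 -0.01537978 -0.02440122] 0.011015620224094852
yaw 82.82629320029442
[ 1.65965687e+00 -2.25743842e-01 -3.93918422e-04]
```

View pics/h1_full.png

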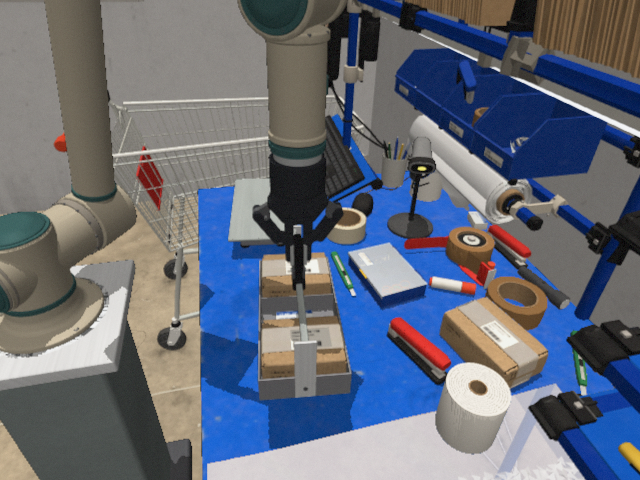

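The tray hangs level about 95 mm up, with its near upright at (306,365). I'll carry it over with gentle ramps.

Request:
apply_moves:
  xyz:
    - [0.005, -0.0007, 0]
    - [0.01, -0.0014, 0]
    - [0.015, -0.002, 0]
    - [0.02, -0.0027, 0]
    - [0.025, -0.0034, 0]
    - [0.03, -0.0041, 0]
    - [0.035, -0.0048, 0]
    - [0.04, -0.0054, 0]
  rot:
    - [0, 0, 0]
    - [0, 0, 0]
    - [0, 0, 0]
    - [0, 0, 0]
    - [0, 0, 0]
    - [0, 0, 0]
    - [0, 0, 0]
    - [0, 0, 0]
  hand: [-1, -1, -1, -1, -1, -1, -1, -1]

```text
clock: 18.77
position: [0.4787, -0.1899, 0.2445]
ee_rot: [0.0, 0.75, 0.662, 0.0]
contact_force: [-0.0, -0.2, -5.8]
width: 0.0113
gripper_force: 58.4
```

Request:
apply_moves:
  xyz:
    - [0.04, -0.0054, 0]
    - [0.04, -0.0054, 0]
    - [0.04, -0.0054, 0]
    - [0.04, -0.0054, 0]
    - [0.04, -0.0054, 0]
    - [0.04, -0.0054, 0]
    - [0.04, -0.0054, 0]
    - [0.04, -0.0054, 0]
  rot:
    - [0, 0, 0]
    - [0, 0, 0]
    - [0, 0, 0]
    - [0, 0, 0]
    - [0, 0, 0]
    - [0, 0, 0]
    - [0, 0, 0]
    - [0, 0, 0]
  hand: [-1, -1, -1, -1, -1, -1, -1, -1]

```text
clock: 19.77
position: [0.4778, -0.0932, 0.2445]
ee_rot: [0.0, 0.75, 0.661, -0.0]
contact_force: [-0.1, 0.7, -5.3]
width: 0.0113
gripper_force: 58.4
```

Request:
apply_moves:
  xyz:
    - [0.04, -0.0054, 0]
    - [0.04, -0.0054, 0]
    - [0.04, -0.0054, 0]
    - [0.04, -0.0054, 0]
    - [0.04, -0.0054, 0]
    - [0.04, -0.0054, 0]
    - [0.04, -0.0054, 0]
    - [0.04, -0.0054, 0]
  rot:
    - [0, 0, 0]
    - [0, 0, 0]
    - [0, 0, 0]
    - [0, 0, 0]
    - [0, 0, 0]
    - [0, 0, 0]
    - [0, 0, 0]
    - [0, 0, 0]
  hand: [-1, -1, -1, -1, -1, -1, -1, -1]

```text
clock: 20.78
position: [0.477, 0.0037, 0.2445]
ee_rot: [0.0, 0.75, 0.662, 0.0]
contact_force: [0.4, 1.3, -5.9]
width: 0.0111
gripper_force: 58.4
```

Request:
apply_moves:
  xyz:
    - [0.04, -0.0054, 0]
    - [0.04, -0.0054, 0]
    - [0.04, -0.0054, 0]
    - [0.04, -0.0054, 0]
    - [0.04, -0.0054, 0]
    - [0.04, -0.0054, 0]
    - [0.04, -0.0054, 0]
    - [0.04, -0.0054, 0]
  rot:
    - [0, 0, 0]
    - [0, 0, 0]
    - [0, 0, 0]
    - [0, 0, 0]
    - [0, 0, 0]
    - [0, 0, 0]
    - [0, 0, 0]
    - [0, 0, 0]
  hand: [-1, -1, -1, -1, -1, -1, -1, -1]

```text
clock: 21.78
position: [0.4761, 0.1006, 0.2445]
ee_rot: [0.0, 0.75, 0.662, -0.0]
contact_force: [0.6, 0.5, -5.8]
width: 0.0114
gripper_force: 58.4
```

Request:
apply_moves:
  xyz:
    - [0.04, -0.0054, 0]
    - [0.04, -0.0054, 0]
    - [0.04, -0.0054, 0]
    - [0.04, -0.0054, 0]
    - [0.04, -0.0054, 0]
    - [0.04, -0.0054, 0]
    - [0.04, -0.0054, 0]
    - [0.04, -0.0054, 0]
  rot:
    - [0, 0, 0]
    - [0, 0, 0]
    - [0, 0, 0]
    - [0, 0, 0]
    - [0, 0, 0]
    - [0, 0, 0]
    - [0, 0, 0]
    - [0, 0, 0]
  hand: [-1, -1, -1, -1, -1, -1, -1, -1]

```text
clock: 22.78
position: [0.4752, 0.1975, 0.2445]
ee_rot: [0.0, 0.75, 0.662, -0.0]
contact_force: [0.2, 0.7, -6.1]
width: 0.0113
gripper_force: 58.4
```

Request:
apply_moves:
  xyz:
    - [0.04, -0.0054, 0]
    - [0.035, -0.0048, 0]
    - [0.03, -0.0041, 0]
    - [0.025, -0.0034, 0]
    - [0.02, -0.0027, 0]
    - [0.02, -0.0027, 0]
    - [0.015, -0.002, 0]
    - [0.01, -0.0014, 0]
  rot:
    - [0, 0, 0]
    - [0, 0, 0]
    - [0, 0, 0]
    - [0, 0, 0]
    - [0, 0, 0]
    - [0, 0, 0]
    - [0, 0, 0]
    - [0, 0, 0]
  hand: [-1, -1, -1, -1, -1, -1, -1, -1]

```text
clock: 23.78
position: [0.4746, 0.2559, 0.2444]
ee_rot: [0.0, 0.75, 0.662, -0.0]
contact_force: [-0.2, 0.3, -6.1]
width: 0.011
gripper_force: 58.4
```

Request:
apply_moves:
  xyz:
    - [0.005, -0.0007, 0]
    - [0, 0, 0]
    - [0, 0, 0]
    - [0, 0, 0]
    - [0, 0, 0]
    - [0, 0, 0]
  rot:
    - [0, 0, 0]
    - [0, 0, 0]
    - [0, 0, 0]
    - [0, 0, 0]
    - [0, 0, 0]
    - [0, 0, 0]
  hand: [-1, -1, -1, -1, -1, -1]

```text
clock: 24.52
position: [0.4746, 0.2572, 0.2445]
ee_rot: [0.0, 0.75, 0.661, -0.0]
contact_force: [0.4, 0.5, -5.4]
width: 0.0111
gripper_force: 58.4
```

```bash
python3 - <<'E'
from h import *
import cv2
b=snap("h2")
from rig import *
s=status.get_state(); q=s["ee_rot"]; yaw=2*np.degrees(np.arctan2(q[2],q[1]));print("yaw",yaw)
dw=np.array([.4743,.2571,s["position"][2]])-s["position"]; print(toTool(dw,s))
a=get_image("top")["pixels"][:,:,::-1]
A=cv2.resize(a[225:350,125:325],None,fx=4,fy=4,interpolation=cv2.INTER_CUBIC)[:350]
cv2.imwrite("pics/top2.png",a)
B=cv2.resize(b[90:260,190:340],None,fx=2.9,fy=1.47*1,interpolation=cv2.INTER_CUBIC)
A=cv2.resize(a[225:350,125:325],None,fx=2.4,fy=2.4,interpolation=cv2.INTER_CUBIC)
B=cv2.resize(b[150:270,200:330],None,fx=2.4,fy=2.4,interpolation=cv2.INTER_CUBIC)
o=np.zeros((300,800,3),np.uint8);o[:300,:480]=A[:300];o[:B.shape[0],485:485+B.shape[1]]=B
cv2.imwrite("pics/p6.png",o)
E
```

```text
24.575 [0.47463223 0.25718023 0.24446313] [ 0.18023993  0.32650066 -5.97583224] [-0.07677922 -0.01183359 -0.0132124 ] 0.011025755951181652
yaw 82.82579719338939
[-4.03660929e-04 -1.06537768e-03 -3.71290370e-08]
```

View pics/p6.png

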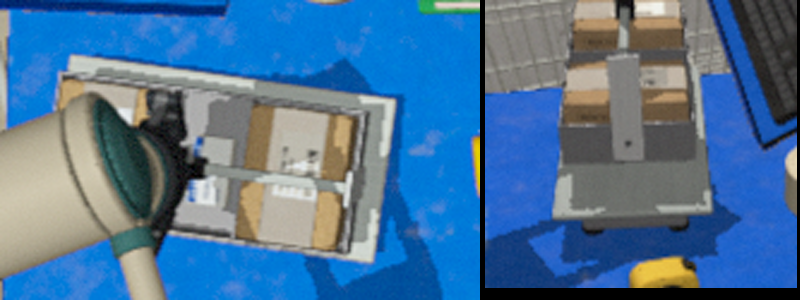

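```bash
python3 - <<'E'
from h import *
np.set_printoptions(precision=1,suppress=True)
y=np.radians(-7.2); X=np.array([np.cos(y),np.sin(y)]); Y=np.array([-np.sin(y),np.cos(y)])
c=np.array([.4749,.2597])
for a,b in((1,1),(1,-1),(-1,-1),(-1,1)):
  P=np.r_[c+a*.064*X+b*.1386*Y,.1447]; Q=np.r_[c+a*.066*X+b*.144*Y,.1447]
  print(a,b,(proj(TOP,np.array([P,Q]))-[125,225]+.5)*2.4)
E
python3 - <<'E'
import cv2
a=cv2.imread("pics/top2.png")
cv2.imwrite("pics/p7.png",cv2.resize(a[240:345,140:300],None,fx=5,fy=5,interpolation=cv2.INTER_CUBIC))
E
```

```text
1 1 [[59.4 70.6]
 [53.9 67.6]]
1 -1 [[363.6 111.4]
 [369.8 110. ]]
-1 -1 [[344.2 253. ]
 [349.8 256. ]]
-1 1 [[ 39.  211.7]
 [ 32.7 213.1]]
```

View pics/p7.png

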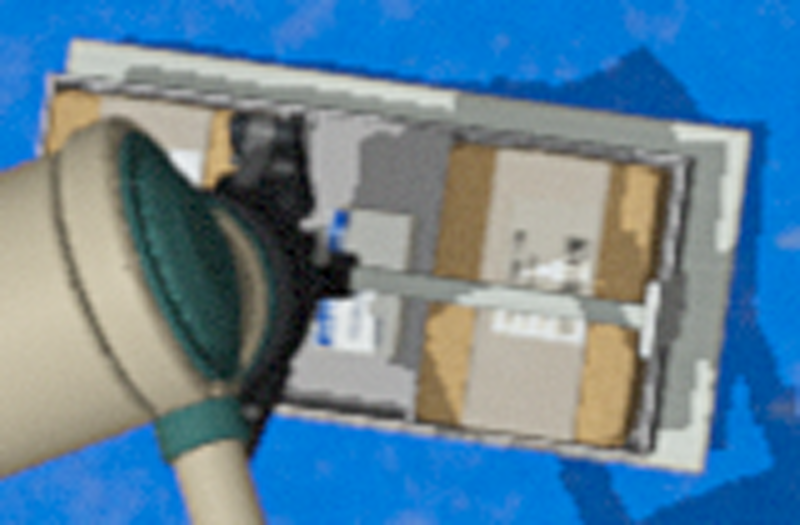

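The tray's rim corners (crop (690,155), (652,452) and (50,77)) fall within 1 px of the prediction, so it is centred over the plate. I'll lower it.

Request:
apply_moves:
  xyz:
    - [0, 0, 0.006]
    - [0, 0, 0.012]
    - [0, 0, 0.016]
    - [0, 0, 0.018]
    - [0, 0, 0.018]
    - [0, 0, 0.016]
    - [0, 0, 0.014]
    - [0, 0, 0.01]
  rot:
    - [0, 0, 0]
    - [0, 0, 0]
    - [0, 0, 0]
    - [0, 0, 0]
    - [0, 0, 0]
    - [0, 0, 0]
    - [0, 0, 0]
    - [0, 0, 0]
  hand: [-1, -1, -1, -1, -1, -1, -1, -1]

```text
clock: 25.62
position: [0.4746, 0.2572, 0.2112]
ee_rot: [0.0, 0.75, 0.661, -0.0]
contact_force: [-0.2, -0.3, -5.5]
width: 0.0113
gripper_force: 58.4
```

Request:
apply_moves:
  xyz:
    - [0, 0, 0.006]
    - [0, 0, 0.004]
    - [0, 0, 0.002]
    - [0, 0, 0.002]
    - [0, 0, 0.002]
    - [0, 0, 0.002]
    - [0, 0, 0.002]
    - [0, 0, 0]
  rot:
    - [0, 0, 0]
    - [0, 0, 0]
    - [0, 0, 0]
    - [0, 0, 0]
    - [0, 0, 0]
    - [0, 0, 0]
    - [0, 0, 0]
    - [0, 0, 0]
  hand: [-1, -1, -1, -1, -1, -1, -1, -1]

```text
clock: 26.62
position: [0.4746, 0.2572, 0.2054]
ee_rot: [0.0, 0.75, 0.662, -0.0]
contact_force: [-0.0, 0.6, -6.2]
width: 0.0111
gripper_force: 58.4
```

Request:
apply_moves:
  xyz:
    - [0, 0, 0.001]
    - [0, 0, 0.001]
    - [0, 0, 0.001]
    - [0, 0, 0.001]
    - [0, 0, 0]
    - [0, 0, 0]
  rot:
    - [0, 0, 0]
    - [0, 0, 0]
    - [0, 0, 0]
    - [0, 0, 0]
    - [0, 0, 0]
    - [0, 0, 0]
  hand: [-1, -1, -1, -1, -1, -1]

```text
clock: 27.38
position: [0.4746, 0.2573, 0.2042]
ee_rot: [-0.0, 0.75, 0.662, -0.0]
contact_force: [1.3, 0.1, -5.5]
width: 0.0113
gripper_force: 58.4
```

Request:
apply_moves:
  xyz:
    - [0, 0, 0.001]
    - [0, 0, 0.001]
    - [0, 0, 0.001]
    - [0, 0, 0]
    - [0, 0, 0]
  rot:
    - [0, 0, 0]
    - [0, 0, 0]
    - [0, 0, 0]
    - [0, 0, 0]
    - [0, 0, 0]
  hand: [-1, -1, -1, -1, -1]

```text
clock: 28.0
position: [0.4748, 0.2571, 0.2038]
ee_rot: [0.0, 0.75, 0.662, 0.0]
contact_force: [-0.1, -1.2, -0.2]
width: 0.0114
gripper_force: 59.0
```

The weight is on the plate, so I'll release and back off upward.

Request:
apply_moves:
  xyz:
    - [0, 0, 0]
    - [0, 0, 0]
    - [0, 0, 0]
    - [0, 0, 0]
    - [0, 0, 0]
    - [0, 0, 0]
    - [0, 0, 0]
    - [0, 0, 0]
  rot:
    - [0, 0, 0]
    - [0, 0, 0]
    - [0, 0, 0]
    - [0, 0, 0]
    - [0, 0, 0]
    - [0, 0, 0]
    - [0, 0, 0]
    - [0, 0, 0]
  hand: [-0.65, -0.5, -0.3, 0, 0.2, 0.2, 0.2, 0.2]

```text
clock: 29.0
position: [0.4746, 0.2572, 0.2033]
ee_rot: [0.0, 0.75, 0.662, -0.0]
contact_force: [0.1, 1.0, 0.9]
width: 0.0515
gripper_force: 0.0
```

Request:
apply_moves:
  xyz:
    - [0, 0, -0.03]
    - [0, 0, -0.06]
    - [0, 0, -0.08]
    - [0, 0, -0.08]
    - [0, 0, -0.08]
    - [0, 0, -0.08]
    - [0, 0, -0.04]
    - [0, 0, 0]
  rot:
    - [0, 0, 0]
    - [0, 0, 0]
    - [0, 0, 0]
    - [0, 0, 0]
    - [0, 0, 0]
    - [0, 0, 0]
    - [0, 0, 0]
    - [0, 0, 0]
  hand: [0.2, 0.2, 0.2, 0.2, 0.2, 0.2, 0.2, 0.2]

```text
clock: 30.0
position: [0.4749, 0.2573, 0.3392]
ee_rot: [0.0, 0.75, 0.661, 0.001]
contact_force: [-0.7, -0.0, -0.2]
width: 0.0514
gripper_force: 0.0
```

```bash
python3 - <<'E'
from h import *
import cv2
b=snap("f1")
from rig import *
a=get_image("top")["pixels"][:,:,::-1]
A=cv2.resize(a[225:350,125:325],None,fx=4,fy=4,interpolation=cv2.INTER_CUBIC)
B=cv2.resize(b[100:275,170:430],None,fx=2.4,fy=2.4,interpolation=cv2.INTER_CUBIC)
o=np.zeros((600,800,3),np.uint8)
A=cv2.resize(a[230:345,135:305],None,fx=3,fy=3,interpolation=cv2.INTER_CUBIC)
B=cv2.resize(b[140:270,170:400],None,fx=1.9,fy=1.9,interpolation=cv2.INTER_CUBIC)
o[:A.shape[0],:A.shape[1]]=A; o[350:350+B.shape[0],:B.shape[1]]=B
cv2.imwrite("pics/p8.png",o)
E
```

```text
30.05 [0.47448769 0.25715859 0.33819515] [0.26117397 0.18233608 0.17721765] [-0.02326817  0.02258695  0.06219263] 0.0512543624581963
```

View pics/p8.png

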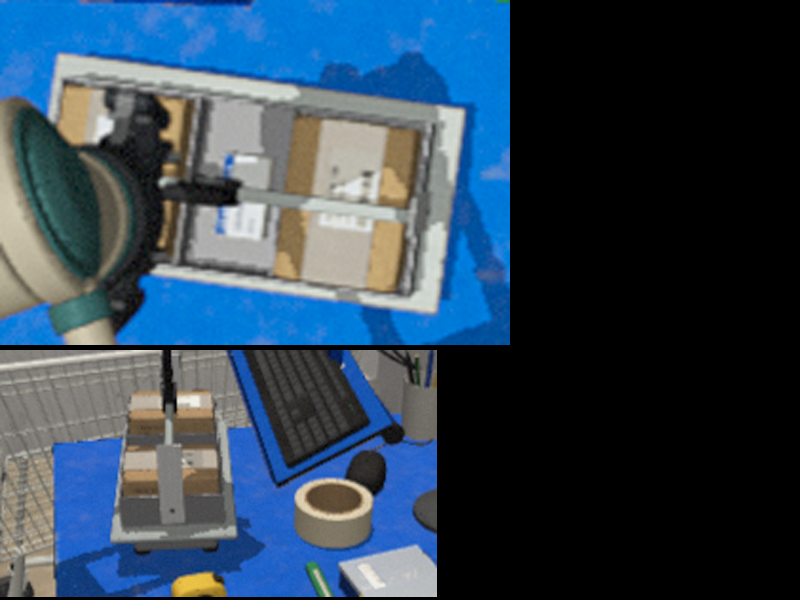

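The tray stands square on the plate with a margin all round (its rim runs from (60,85) to (435,110) inside the plate edge at (55,55) to (465,105)). Both cartons are in it, the gripper is clear, and the tape measure and cutter are unmoved.

```bash
python3 -c "
from rig import job; print(job.sign_off())"
```

```text
the job is handed in; nothing more can be done
None
```

The tray was balanced to within about 0.2°, carried level, and set down squarely on the scale's plate with nothing overhanging and both cartons in it. The job was handed in at about 30 s; one side effect is that the first trial lift tilted the tray and shifted it about 7 mm on the bench before the carry.

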